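Marked flat up, dust gate to half

TASK

Get the sanding spot ready: on the black rubber mat, roll the hexagonal wooden blank over so that its red-striped flat is on top, and leave it lying on the mat. Then slide the dust hood's shutter (orange handle) to the left until it clicks into the middle stop, where its red pointer meets the middle white mark, without running past that stop. Leave the other things as they are.

Things in the scene. Friction and masses are not known exactly. Their poses are not given: they have to be found in the camera images.
- hood: Fixed green dust hood on a steel foot. Origin on the bench top (z 0) below the centre of its sloping steel face; x to its back (away from the robot), y left, z up. The face (130 mm up the slope, 180 wide, centre 125 mm above the origin) rises away from the robot at 35 degrees to horizontal; outward normal (-0.574, 0, 0.819). A 58 mm black port in it is centred 35 mm to the right (y -35).
- lamp (a point): Middle of the white lamp tube, radius 14 mm, along the hood's y (200 mm), 320 mm above the bench above the handle. Its arms run back from it at hood y +-93 mm, z 315 to 320, then down at hood x 35 to 60 mm. It bars a straight-down approach to the handle: come from the robot's side, fingers pointing down and forward, tilted 30 to 45 degrees from vertical.
- mat (a point): Centre of the top of the black rubber mat on a thin plywood board in front of the hood (fixed to it), 12 mm thick together, 190 mm along the hood's x, 150 mm along its y. Its top is at world z 0.012.
- gate (a joint): Shutter plate's travel along the hood's +y (left), m: 0 right stop, port covered; 0.035 middle stop, half open; 0.070 left stop, open. A spring plunger clicks into a notch at each stop (play under 1 mm, draws in over the last 5 mm). Starts between right and middle stop, off the notches, and stays where left; 1 to 3 N slide it there, about 10 N leave a notch.
- gate_handle (a point): Grip point in the shutter's orange handle, 32 mm out from the hood's face. The handle stands square on the face, 22 mm wide along the hood's y (grip width), 28 mm along the slope, and ends 18 mm beyond this point. 24 mm behind it is a black foot 30 mm wide, then the plate. Moves with the plate, along the hood's y only. A red pointer line is on the plate below it.
- blank: Loose hexagonal light-wood prism lying on a flat on the mat: 56 mm across flats, 65 across corners, 64 long along its own x (roughly towards the hood), about 0.12 kg. Origin at its centre (z 0.040 on the mat). At the start its z is up and its red-striped flat faces up and left (own +y), 60 degrees from the top; turn it by 60 degrees about own x, top to the right. Its flat ends can be pinched.
- red_flat (a point): Centre of the red-striped flat of the blank, on its surface, 28 mm from the blank's centre; world z 0.068 when it is on top, about 0.054 at the start.
- abrasive_roll: Bystander: roll of abrasive cloth, 74x59x50 mm, standing on a batten left of the hood; origin at its underside.
- turned_cup: Bystander: turned wooden cup, 66 mm wide, 68 mm high, on the same batten; origin at its underside.
- sanding_block: Bystander: sanding block, 123x102x31 mm, on the low batten just left of the hood; origin at its underside.
- spanner: Bystander: open spanner, 62x151x8 mm, on the bench at the front left; origin at its underside.

How it is judged:
By the outcome, as a careful person would: the job done as asked, in the order asked, and still so for the second after the job is handed in, with the robot touching nothing.
It also fails if it takes over 50 s, if anything falls off the work surface, if the arm or the gripper's body presses on something with over 40 N, if the wrist force passes 120 N, or if a joint passes its speed limit or range.

ROBOT

A 6-joint arm with a two-finger parallel gripper is mounted at the origin on a cart in front of the work surface, level with it; the furniture and walls round the work are solid. World frame = base frame: x ahead of the robot, y to its left, z up, the work surface at z = 0. Lengths are in m, angles in rad, forces in N, time in s.
With the tool pointing down it reaches from about 0.35 to 0.95 m from the base axis. Payload 17.4 kg.
Tool frame: the origin (TCP) lies on the centre line of the jaws, within the pads' length; the fingertips stand 22 mm ahead of it and the grasp point (between the pads) lies 3 mm ahead of it; z points along the fingers, y is the line along which they close (so a half turn about z gives the same grasp; the last joint's range is limited). The gripper opens to 93 mm and grips with 3 to 60 N. Pads are 15 mm wide; open, the fingers measure 128 mm over their backs; the gripper's body (75 mm by 188 mm) begins 65 mm behind the grasp point.
Start: joints at [-1.349, 0.116, 1.442, -0, 1.584, -0.038], TCP at [0.173, -0.652, 0.241] pointing down, gripper open.
Joint ranges: [-2.83, 2.83], [-0.83, 2.19], [0.07, 2.5], [-1.14, 4.28], [0.01, 3], [-2.97, 2.97]. Speed limits (rad/s): [1.89, 1.89, 2.22, 3.14, 3.14, 3.14].

INTERFACE

Orientations are given as a unit quaternion [x, y, z, w].
In Python, from station import ctrl gives the robot as it stands. The module is installed in compiled form; this text tells all that it offers.
- The arm moves only by the tool send_rows, never from a script. Its arguments are lists of equal length, an entry for each row: "turn": the turn, a rotation vector about the world's x, y, z in units of pi rad (1.0 is pi rad), a list of three; "delta_pos": the shift along the world's x, y, z in units of 80 mm (1.0 is 80 mm), a list of three; "grip": the opening, from -1 (shut) to 1 (fully open), so that 0 is half open. In form: {"turn": [[ax, ay, az], ...], "delta_pos": [[dx, dy, dz], ...], "grip": [grip, ...]}. A call has 1 to 10 rows; each row is the pose to reach, as a shift and turn from the pose commanded when the call began, turning the shorter way round; what a row does not reach only later rows make up. A row lasts 1/8 s, in which the tool goes at most 62.5 mm and 10.7 degrees, less where a joint would pass 70% of its speed; a pose out of reach is approached as far as the arm can. A call with a number of a shift or a turn outside -1 to 1 is refused whole. A call with a gripper value outside its range is refused whole. The fingers move at their own pace and stop on an object; "newtons" is the grip in N (left out, the last holds). Time passes only in rows, so rows that repeat a pose let the fingers close. It gives the time, the measured TCP pose, the force, the opening and the grip force at its end, in the units of the state.
- ctrl.sense(): the state, without advancing time (a new reading comes with each control period).
- ctrl.capture(name): name is "scene" or "top" or "wrist"; returns the picture (400x640x3 uint8, red, green, blue); there is no depth.
- ctrl.camera_model(name): a dict with "K" (3x3 intrinsics, pixels), "T" (4x4, takes a point from camera to world coordinates). Camera axes: x right, y down, z forward; pixel columns grow to the right and rows downward; lengths in m; the calibration is good to about 2 mm. A picture is of the moment at which its call begins: read the wrist's pose just before it. camera_model takes no time and is no camera call; for the wrist camera it gives the pose at the moment of the call.
- ctrl.close_job(): hands the job in; it is judged then, once.
The state is a dict: "clock": time; "qpos": joint angles; "dq": joint speeds; "tau": joint torques, N m; "eef_pos": TCP position; "tcp_rot": TCP orientation; "wrist_force": force on the tool from outside, world axes, zero at the start; "torque": the same for the moment, N m; "opening": finger opening in m; "gripper_force": force on a finger pad.
Only numpy, scipy, OpenCV 4.12 (cv2) and the standard library are available. Lean on these libraries where they do the work, as an engineer would, in place of code of your own. Each camera call takes 0.05 s, during which the arm holds its last target. There are 200 camera calls.

## Working session

There is one attempt and no reset: what is moved stays moved. The work goes in short steps, Python scripts to look and compute and a tool call to move; the robot and the scene stay as the last step left them, time stands still between calls to the robot, and variables do not carry over. Pictures are saved under pics/ and viewed, at most 13 in all, crops included, and the job is handed in when it is done.

Besides the shell and the picture viewer there is one more tool, called after "Emit:" as name(argument=value, ...) on one line, values as JSON. send_rows: Moves the arm, as the interface text tells. Its arguments: {"type":"object","properties":{"turn":{"type":"array"},"delta_pos":{"type":"array"},"grip":{"type":"array"},"newtons":{"type":"number"}},"required":["turn","delta_pos","grip"]}

```bash
mkdir -p pics; python3 - <<'E'
from station import ctrl
import cv2
s=ctrl.sense();print(s)
for n in("scene","top"):
    im=ctrl.capture(n);cv2.imwrite(f"pics/{n}0.png",im[:,:,::-1]);m=ctrl.camera_model(n);print(n,m)
E
```

```text
{'clock': 0.0, 'qpos': array([-1.34880747e+00,  1.16476511e-01,  1.44227739e+00,  1.72511199e-05,
        1.58399582e+00, -3.78073165e-02]), 'dq': array([ 0.00028135,  0.00121456, -0.00110043, -0.00099729, -0.00041045,
       -0.00019444]), 'tau': array([-8.88431641e-04, -7.21263957e+01, -6.22607875e+01,  7.79638882e-02,
        2.39289540e-02, -9.12850510e-05]), 'eef_pos': array([ 0.17334721, -0.65217157,  0.23990402]), 'tcp_rot': array([ 9.91574920e-01,  1.29533177e-01, -4.46143175e-05, -5.76878662e-04]), 'wrist_force': array([ 1.06264559, -0.01466908,  0.58696792]), 'torque': array([-0.0023745 , -0.00114694,  0.00109235]), 'gripper_force': 0.0, 'opening': 0.09343670105110115}
scene {'K': array([[421.63334915,   0.        , 323.76798295],
       [  0.        , 421.63334915, 194.44627047],
       [  0.        ,   0.        ,   1.        ]]), 'T': array([[-0.76873001, -0.29103195,  0.56952135, -0.10093957],
       [-0.63957219,  0.35155696, -0.68363377,  0.72428529],
       [-0.00125993, -0.88977981, -0.45638832,  0.72863106],
       [ 0.        ,  0.        ,  0.        ,  1.        ]])}
top {'K': array([[450.21271885,   0.        , 316.73604829],
       [  0.        , 450.21271885, 201.4894942 ],
       [  0.        ,   0.        ,   1.        ]]), 'T': array([[-0.02217519, -0.99595876,  0.08703103,  0.47071938],
       [-0.99933252,  0.0246095 ,  0.02699803, -0.07859129],
       [-0.02903072, -0.08637425, -0.9958397 ,  1.26360972],
       [ 0.        ,  0.        ,  0.        ,  1.        ]])}
```

View pics/scene0.png

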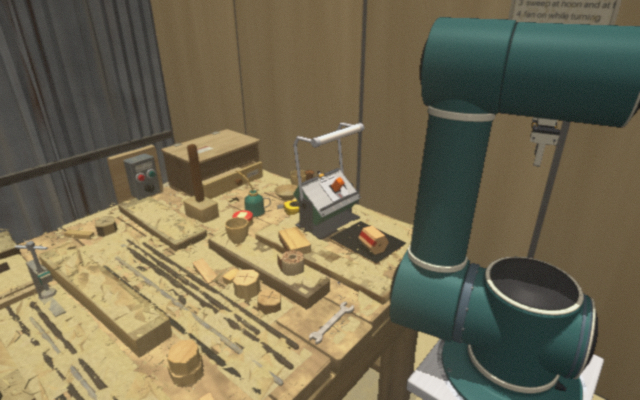

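View pics/top0.png

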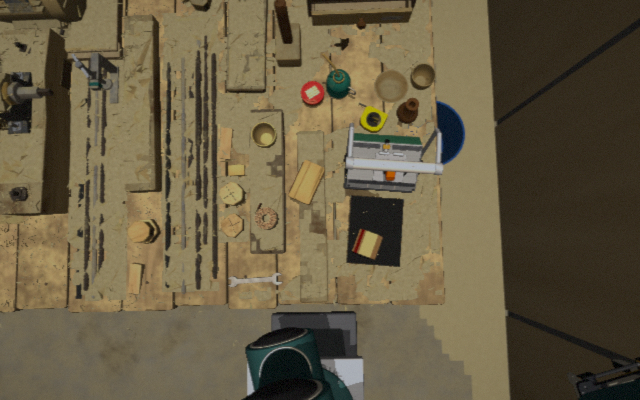

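The scene view shows the hood (about 330,200), blank (373,239) and lamp tube (338,133). In the top view the mat spans 348–403 × 196–266, the blank is at (367,244) and the handle at (390,175). I'll enlarge both next.

```bash
python3 - <<'E'
import cv2,numpy as np
a=cv2.imread("pics/top0.png")[120:270,335:455];b=cv2.imread("pics/scene0.png")[115:265,290:410]
cv2.imwrite("pics/c0.png",np.hstack([cv2.resize(x,None,fx=3.3,fy=3.3,interpolation=cv2.INTER_CUBIC) for x in(a,b)]))
E
```

```text
(no output)
```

View pics/c0.png

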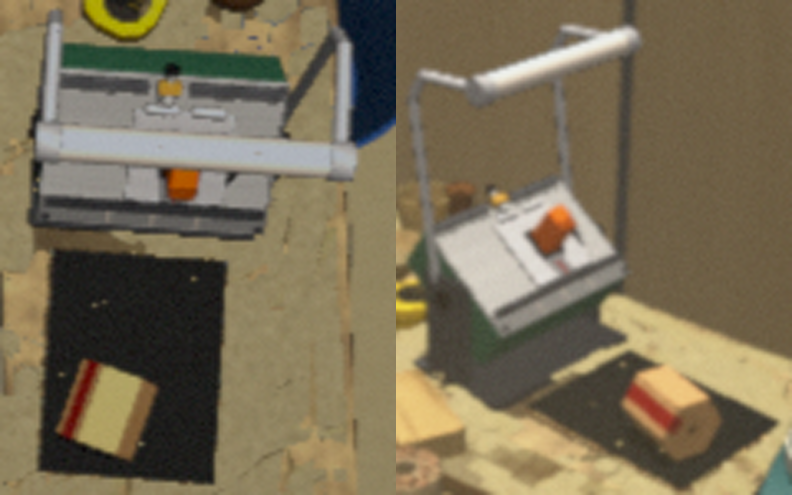

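Enlarged: the mat corners are at (51,253), (227,262), (213,482) and (40,470). The blank's outline corners are at (86,360), (157,380), (132,460) and (57,435), with the red flat on its left. The handle's tip is at (182,188).

```bash
cat > h.py <<'E'
import numpy as np,cv2
from station import ctrl
def ray(n,uv,z,m=None):
    m=m or ctrl.camera_model(n);uv=np.atleast_2d(uv).astype(float)
    d=np.c_[uv,np.ones(len(uv))]@np.linalg.inv(m["K"]).T@m["T"][:3,:3].T
    o=m["T"][:3,3];return o+d*((z-o[2])/d[:,2])[:,None]
def proj(n,P,m=None):
    m=m or ctrl.camera_model(n);P=np.atleast_2d(P);q=(P-m["T"][:3,3])@m["T"][:3,:3]@m["K"].T;return q[:,:2]/q[:,2:]
E
python3 - <<'E'
from h import *
np.set_printoptions(precision=4,suppress=True)
t=lambda p:np.array(p)/3.3+[335,120]
M=ray("top",t([(51,253),(227,262),(213,482),(40,470)]),.012);print(M,M.mean(0))
print("mat sides",[np.linalg.norm(M[i]-M[i-1]) for i in range(4)])
v=M[0]+M[1]-M[2]-M[3];print("yaw",np.arctan2(v[1],v[0])); w=M[0]+M[3]-M[1]-M[2];print(np.arctan2(-w[0],w[1]))
B=ray("top",t([(86,360),(157,380),(132,460),(57,435)]),.040);print(B,B.mean(0))
v=B[0]+B[1]-B[2]-B[3];print("yaw",np.arctan2(v[1],v[0]),np.linalg.norm(v)/2);w=B[0]+B[3]-B[1]-B[2];print(np.arctan2(-w[0],w[1]),np.linalg.norm(w)/2)
L=ray("top",t([(43,140),(350,160)]),.32);print("lamp",L,L.mean(0),L[0]-L[1])
# hood box: base corners
print("foot",ray("top",t([(35,222),(253,237)]),0.0))
s=lambda p:(np.array(p)-[396,0])/3.3+[290,115]
print("lamp scene",ray("scene",s([(478,88),(630,42)]),.32))
print("handle tip top at z.19", ray("top",t([(182,188)]),.186))
E
```

```text
[[ 0.5913 -0.139   0.012 ]
 [ 0.58   -0.2866  0.012 ]
 [ 0.3968 -0.2679  0.012 ]
 [ 0.4096 -0.1246  0.012 ]] [ 0.4944 -0.2045  0.012 ]
mat sides [np.float64(0.18220352774710533), np.float64(0.1480212252577994), np.float64(0.18415884766243218), np.float64(0.14384155602220522)]
yaw -0.09039130810871018
-0.0829488557455264
[[ 0.4997 -0.1638  0.04  ]
 [ 0.4821 -0.2212  0.04  ]
 [ 0.4175 -0.1986  0.04  ]
 [ 0.4391 -0.1382  0.04  ]] [ 0.4596 -0.1805  0.04  ]
yaw -0.36667417447619244 0.06703018730489099
-0.3212475345322076 0.06209571996204637
lamp [[ 0.6345 -0.1211  0.32  ]
 [ 0.6163 -0.3158  0.32  ]] [ 0.6254 -0.2184  0.32  ] [0.0182 0.1947 0.    ]
foot [[ 0.6194 -0.1267  0.    ]
 [ 0.6018 -0.3114  0.    ]]
lamp scene [[ 0.6361 -0.1216  0.32  ]
 [ 0.6082 -0.3055  0.32  ]]
handle tip top at z.19 [[ 0.6197 -0.2272  0.186 ]]
```

Emit:
send_rows(turn=[[0, 0, 0.0515], [0, 0, 0.0515]], delta_pos=[[0.6, 0.98, 0.02], [0.6, 0.98, 0.02]], grip=[1, 1])

```text
clock: 0.35
eef_pos: [0.2222, -0.5722, 0.2419]
tcp_rot: [0.978, 0.211, 0.0, -0.0]
wrist_force: [-0.8, -0.4, -0.1]
opening: 0.0931
gripper_force: 0.0
```

Emit:
send_rows(turn=[[0, 0, 0.0515], [0, 0, 0.0515]], delta_pos=[[0.6, 0.98, 0.02], [0.6, 0.98, 0.02]], grip=[1, 1])

```text
clock: 0.6
eef_pos: [0.2704, -0.4935, 0.2438]
tcp_rot: [0.957, 0.289, 0.0, -0.0]
wrist_force: [0.6, -0.4, 0.6]
opening: 0.093
gripper_force: 0.0
```

Emit:
send_rows(turn=[[0, 0, 0.0515], [0, 0, 0.0515]], delta_pos=[[0.6, 0.98, 0.02], [0.6, 0.98, 0.02]], grip=[1, 1])

```text
clock: 0.85
eef_pos: [0.3183, -0.4151, 0.2454]
tcp_rot: [0.931, 0.366, 0.0, -0.0]
wrist_force: [-0.5, 0.3, -0.1]
opening: 0.0934
gripper_force: 0.0
```

Emit:
send_rows(turn=[[0, 0, 0.0515], [0, 0, 0.0515]], delta_pos=[[0.6, 0.98, 0.02], [0.6, 0.98, 0.02]], grip=[1, 1])

```text
clock: 1.1
eef_pos: [0.3663, -0.3366, 0.247]
tcp_rot: [0.898, 0.44, 0.0, -0.0]
wrist_force: [0.3, -0.1, 0.1]
opening: 0.0927
gripper_force: 0.0
```

Emit:
send_rows(turn=[[0, 0, 0.0515], [0, 0, 0.0515]], delta_pos=[[0.6, 0.98, 0.02], [0.6, 0.98, 0.02]], grip=[1, 1])

```text
clock: 1.35
eef_pos: [0.4143, -0.2582, 0.2486]
tcp_rot: [0.86, 0.511, 0.0, -0.0]
wrist_force: [-0.6, -0.4, 0.6]
opening: 0.0928
gripper_force: 0.0
```

Emit:
send_rows(turn=[[0, 0, 0.0515], [0, 0, 0.0515], [0, 0, 0.0515], [0, 0, 0.0515]], delta_pos=[[0.6, 0.98, 0.02], [0.6, 0.98, 0.02], [0.6, 0.98, 0.02], [0.6, 0.98, 0.02]], grip=[1, 1, 1, 1])

```text
clock: 1.85
eef_pos: [0.4612, -0.1823, 0.2501]
tcp_rot: [0.817, 0.577, -0.0, -0.0]
wrist_force: [-0.3, -0.4, 0.2]
opening: 0.0934
gripper_force: 0.0
```

```bash
python3 - <<'E'
from h import *
s=ctrl.sense();print(s["clock"],s["qpos"],s["eef_pos"],s["tcp_rot"],s["wrist_force"])
m=ctrl.camera_model("wrist");im=ctrl.capture("wrist");cv2.imwrite("pics/w1.png",im[:,:,::-1]);print(m);np.savez("w1.npz",**m)
E
```

```text
1.85 [-4.27713960e-01 -2.83110059e-01  1.80116161e+00 -2.58780480e-04
  1.62389317e+00 -8.75192420e-02] [ 0.46115228 -0.18227458  0.25005859] [ 8.16603789e-01  5.77198583e-01 -2.00281754e-04 -8.70096089e-05] [-0.33968148 -0.36827792  0.19159126]
{'K': array([[307.62535734,   0.        , 316.12811584],
       [  0.        , 307.62535734, 201.4279373 ],
       [  0.        ,   0.        ,   1.        ]]), 'T': array([[ 9.43178351e-01, -3.19388558e-01, -9.16817705e-02,
         4.87119965e-01],
       [-3.32286372e-01, -9.07067235e-01, -2.58485584e-01,
        -1.11775204e-01],
       [-6.04192106e-04,  2.74262610e-01, -9.61654645e-01,
         3.93340162e-01],
       [ 0.00000000e+00,  0.00000000e+00,  0.00000000e+00,
         1.00000000e+00]])}
```

View pics/w1.png

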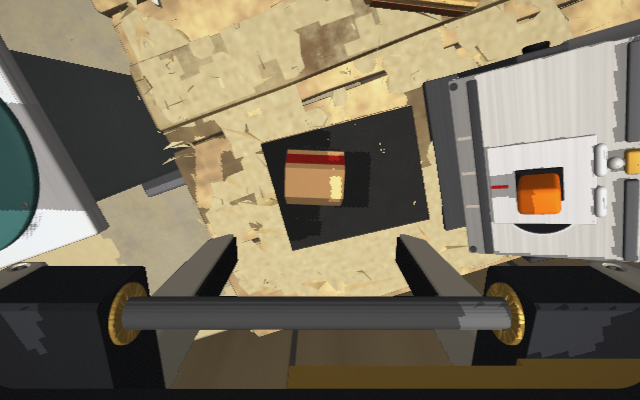

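Wrist view: the blank's outline corners are about (286,151), (344,152), (344,207) and (286,204), red flat at the top. The handle's tip spans 517–563 × 172–215, with the red pointer at (499,187). Next I compute the blank's pose.

```bash
python3 - <<'E'
from h import *
np.set_printoptions(precision=4,suppress=True)
m=dict(np.load("w1.npz"))
B=ray("",[(286,151),(344,152),(344,207),(286,204)],.040,m);print(B,B.mean(0))
v=B[1]+B[2]-B[0]-B[3];print("yaw",np.arctan2(v[1],v[0]),np.linalg.norm(v)/2);w=B[0]+B[1]-B[2]-B[3];print(np.arctan2(-w[0],w[1]),np.linalg.norm(w)/2)
M=ray("",[(262,144),(412,106),(429,218),(292,250)],.012,m);print(M,M.mean(0));v=M[1]+M[2]-M[0]-M[3];print("yaw",np.arctan2(v[1],v[0]))
im=cv2.imread("pics/w1.png")[70:270,250:640];cv2.imwrite("pics/c1.png",cv2.resize(im,(780,400),interpolation=cv2.INTER_CUBIC))
E
```

```text
[[ 0.4409 -0.1389  0.04  ]
 [ 0.503  -0.162   0.04  ]
 [ 0.4827 -0.2244  0.04  ]
 [ 0.4183 -0.1978  0.04  ]] [ 0.4612 -0.1808  0.04  ]
yaw -0.37459994769417637 0.06791600956057364
-0.33920916836133536 0.06434786705304234
[[ 0.4126 -0.1233  0.012 ]
 [ 0.5969 -0.1412  0.012 ]
 [ 0.5826 -0.2846  0.012 ]
 [ 0.3974 -0.2678  0.012 ]] [ 0.4974 -0.2042  0.012 ]
yaw -0.09355908272068642
```

View pics/c1.png

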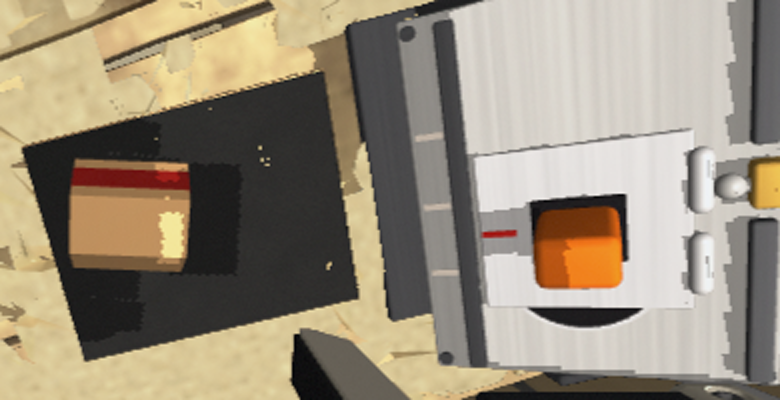

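Emit:
send_rows(turn=[[-0.157, 0.0564, 0], [-0.157, 0.0564, 0], [-0.157, 0.0564, 0], [-0.157, 0.0564, 0]], delta_pos=[[0, 0.03, -0.9], [0, 0.03, -0.9], [0, 0.03, -0.9], [0, 0.03, -0.9]], grip=[1, 1, 1, 1])

```text
clock: 2.4
eef_pos: [0.4612, -0.179, 0.1771]
tcp_rot: [0.788, 0.558, -0.213, 0.148]
wrist_force: [-0.4, 0.7, 0.1]
opening: 0.093
gripper_force: 0.0
```

Emit:
send_rows(turn=[[0, 0, 0], [0, 0, 0], [0, 0, 0], [0, 0, 0]], delta_pos=[[0, 0, -0.45], [0, 0, -0.9], [0, 0, -0.9], [0, 0, -0.9]], grip=[1, 1, 1, 1])

```text
clock: 2.9
eef_pos: [0.4618, -0.1803, 0.108]
tcp_rot: [0.789, 0.557, -0.211, 0.149]
wrist_force: [-0.1, 0.2, 0.5]
opening: 0.0931
gripper_force: 0.0
```

```bash
python3 - <<'E'
from h import *
s=ctrl.sense();print(s["clock"],s["qpos"],s["eef_pos"],s["tcp_rot"],s["wrist_force"])
m=ctrl.camera_model("wrist");a=ctrl.capture("wrist")[::,:,::-1];b=ctrl.capture("top")[180:280,320:420,::-1]
cv2.imwrite("pics/w2.png",np.hstack([cv2.resize(a,(480,300)),cv2.resize(b,(300,300),interpolation=cv2.INTER_CUBIC)]))
E
```

```text
2.9 [-0.1451038  -0.145283    1.98189948 -0.51631497  1.43772404  0.30176479] [ 0.46176141 -0.18034639  0.10802316] [ 0.78941467  0.55685979 -0.21131087  0.14859132] [-0.13686295  0.23005327  0.4700988 ]
```

View pics/w2.png

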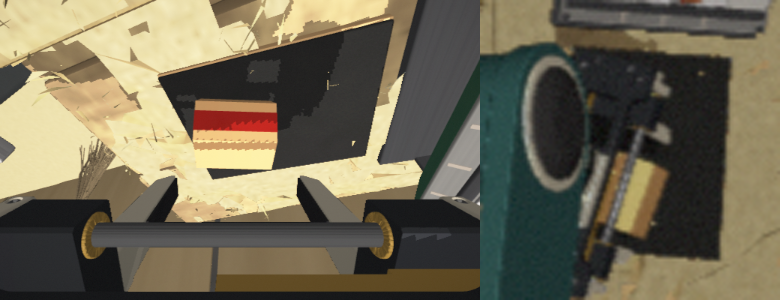

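The fingers straddle the blank evenly: tips at columns 177 and 300, blank from 194 to 278. I go down and grip.

Emit:
send_rows(turn=[[0, 0, 0], [0, 0, 0], [0, 0, 0], [0, 0, 0]], delta_pos=[[0, 0, -0.4], [0, 0, -0.79], [0, 0, -0.79], [0, 0, -0.79]], grip=[1, 1, 1, 1])

```text
clock: 3.5
eef_pos: [0.4622, -0.1797, 0.0448]
tcp_rot: [0.789, 0.557, -0.212, 0.149]
wrist_force: [0.0, -0.6, -0.0]
opening: 0.0932
gripper_force: 0.0
```

Emit:
send_rows(turn=[[0, 0, 0], [0, 0, 0], [0, 0, 0], [0, 0, 0], [0, 0, 0], [0, 0, 0]], delta_pos=[[0, 0, 0], [0, 0, 0], [0, 0, 0], [0, 0, 0], [0, 0, 0], [0, 0, 0]], grip=[-0.2, -0.2, -0.2, -0.2, -0.2, -0.2], newtons=25)

```text
clock: 4.25
eef_pos: [0.4614, -0.1796, 0.0433]
tcp_rot: [0.789, 0.557, -0.212, 0.149]
wrist_force: [-1.6, 1.6, 5.3]
opening: 0.0639
gripper_force: 24.9
```

Emit:
send_rows(turn=[[0, 0, 0], [0.05, -0.018, 0], [0.104, -0.0376, 0], [0.157, -0.0564, 0], [0.209, -0.0752, 0], [0.262, -0.094, 0], [0.314, -0.1128, 0], [0.314, -0.1128, 0], [0.314, -0.1128, 0]], delta_pos=[[0, 0, 0.25], [0, 0, 0.5], [0, 0, 0.5], [0, 0, 0.5], [0, 0, 0.5], [0, 0, 0.5], [0, 0, 0.5], [0, 0, 0.5], [0, 0, 0.5]], grip=[-0.2, -0.2, -0.2, -0.2, -0.2, -0.2, -0.2, -0.2, -0.2])

```text
clock: 5.38
eef_pos: [0.4615, -0.1797, 0.0836]
tcp_rot: [0.789, 0.558, 0.211, -0.147]
wrist_force: [-0.4, 0.0, -1.0]
opening: 0.0644
gripper_force: 24.9
```

Emit:
send_rows(turn=[[0, 0, 0], [0, 0, 0], [0, 0, 0], [0, 0, 0]], delta_pos=[[0, 0, -0.22], [0, 0, -0.44], [0, 0, -0.44], [0, 0, -0.44]], grip=[-0.2, -0.2, -0.2, -0.2])

```text
clock: 5.88
eef_pos: [0.4615, -0.1794, 0.0478]
tcp_rot: [0.789, 0.558, 0.212, -0.149]
wrist_force: [0.5, 0.8, -0.6]
opening: 0.0642
gripper_force: 24.9
```

```bash
python3 - <<'E'
from h import *
s=ctrl.sense();print(s["clock"],s["qpos"],s["eef_pos"],s["tcp_rot"],s["wrist_force"],s["opening"])
a=ctrl.capture("wrist")[::,:,::-1];b=ctrl.capture("scene")[190:270,320:420,::-1]
cv2.imwrite("pics/w3.png",np.hstack([cv2.resize(a,(480,320)),cv2.resize(b,(320,320),interpolation=cv2.INTER_CUBIC)]))
E
```

```text
5.875 [-0.69406114 -0.06133889  2.01246805  0.4965281   1.40800193 -0.49066171] [ 0.46147236 -0.17940157  0.04784958] [ 0.78866661  0.55758192  0.21213314 -0.1486839 ] [ 0.49671819  0.76000918 -0.64106401] 0.06421376143091606
```

View pics/w3.png

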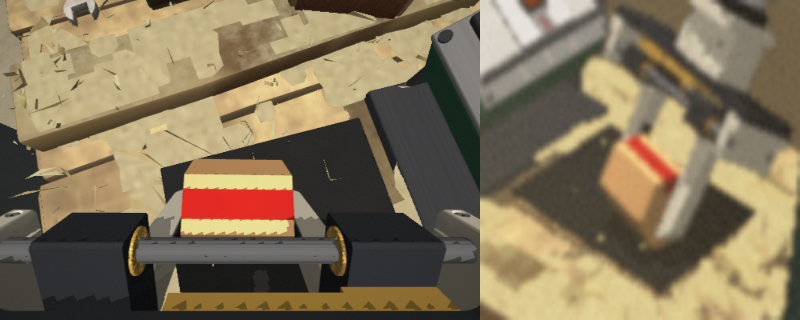

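The red flat is on top, with the blank gripped just above the mat. I lower it the last few mm.

Emit:
send_rows(turn=[[0, 0, 0], [0, 0, 0], [0, 0, 0], [0, 0, 0]], delta_pos=[[0, 0, -0.02], [0, 0, -0.04], [0, 0, -0.055], [0, 0, -0.055]], grip=[-0.2, -0.2, -0.2, -0.2])

```text
clock: 6.48
eef_pos: [0.4614, -0.1795, 0.0433]
tcp_rot: [0.789, 0.557, 0.212, -0.149]
wrist_force: [-0.6, -0.7, -0.7]
opening: 0.0643
gripper_force: 24.9
```

Emit:
send_rows(turn=[[0, 0, 0], [0, 0, 0]], delta_pos=[[0, 0, -0.01], [0, 0, -0.01]], grip=[-0.2, -0.2])

```text
clock: 6.72
eef_pos: [0.4614, -0.1796, 0.0426]
tcp_rot: [0.789, 0.557, 0.212, -0.149]
wrist_force: [0.6, -0.3, -1.2]
opening: 0.0636
gripper_force: 24.9
```

Emit:
send_rows(turn=[[0, 0, 0], [0, 0, 0], [0, 0, 0], [0, 0, 0], [0, 0, 0]], delta_pos=[[0, 0, 0], [0, 0, 0], [0, 0, 0], [0, 0, 0], [0, 0, 0]], grip=[0.6, 1, 1, 1, 1])

```text
clock: 7.35
eef_pos: [0.4614, -0.1796, 0.0426]
tcp_rot: [0.789, 0.557, 0.212, -0.149]
wrist_force: [-0.7, -0.1, 0.8]
opening: 0.0929
gripper_force: 0.0
```

Emit:
send_rows(turn=[[0, 0, 0], [0, 0, 0], [0, 0, 0]], delta_pos=[[0, 0, 0.3], [0, 0, 0.9], [0, 0, 0.9]], grip=[1, 1, 1])

```text
clock: 7.72
eef_pos: [0.4625, -0.1804, 0.118]
tcp_rot: [0.789, 0.558, 0.213, -0.146]
wrist_force: [-0.8, -0.6, -0.4]
opening: 0.093
gripper_force: 0.0
```

```bash
python3 - <<'E'
from h import *
from scipy.spatial.transform import Rotation as R
np.set_printoptions(precision=4,suppress=True)
m=dict(np.load("w1.npz"))
c=lambda p:np.array(p)/2+[250,70]
print("bolts",ray("",c([(407,33),(446,358)]),.091,m))
mk=ray("",c([(428,137),(436,207),(445,272)]),.093,m);print("marks",mk,np.diff(mk,axis=0))
print("pointer",ray("",c([(483,236),(517,232)]),.11,m))
print("tip",ray("",c([(579,250)]),.166,m), ray("top",[(390.5,176.7)],.166))
s=ctrl.sense();Rc=R.from_quat(s["tcp_rot"])
yaw=-.09;a=np.radians(37)
z=np.array([np.cos(yaw)*np.sin(a),np.sin(yaw)*np.sin(a),-np.cos(a)])
for sg in(1,-1):
    y=sg*np.array([-np.sin(yaw),np.cos(yaw),0]);Rt=R.from_matrix(np.c_[np.cross(y,z),y,z])
    print(sg,(Rt*Rc.inv()).as_rotvec()/np.pi)
print(s["eef_pos"],s["qpos"])
E
```

```text
bolts [[ 0.6146 -0.1311  0.091 ]
 [ 0.5989 -0.2986  0.091 ]]
marks [[ 0.6131 -0.1804  0.093 ]
 [ 0.6098 -0.2153  0.093 ]
 [ 0.6072 -0.25    0.093 ]] [[-0.0033 -0.0349  0.    ]
 [-0.0025 -0.0347  0.    ]]
pointer [[ 0.6209 -0.2306  0.11  ]
 [ 0.6364 -0.234   0.11  ]]
tip [[ 0.628  -0.2247  0.166 ]] [[ 0.6231 -0.2308  0.166 ]]
1 [-0.3567 -0.2258  0.5035]
-1 [ 0.025  -0.0342 -0.4194]
[ 0.4625 -0.1804  0.118 ] [-0.6944 -0.1384  1.9585  0.4905  1.5185 -0.4311]
```

Emit:
send_rows(turn=[[-0.05, 0.018, 0], [-0.104, 0.0376, 0], [-0.157, 0.0564, 0], [-0.157, 0.0564, 0]], delta_pos=[[0, -0.1, 0.6], [0, -0.3, 1], [0, -0.5, 1], [0, -0.5, 1]], grip=[1, 1, 1, 1])

```text
clock: 8.22
eef_pos: [0.4619, -0.2183, 0.1943]
tcp_rot: [0.816, 0.578, 0.0, -0.0]
wrist_force: [0.3, 0.4, -0.5]
opening: 0.0932
gripper_force: 0.0
```

Emit:
send_rows(turn=[[0, 0, 0.058], [0, 0, 0.116], [0, 0, 0.174], [0, 0, 0.232], [0, 0, 0.29], [0, 0, 0.348], [0, 0, 0.406], [0, 0, 0.464], [0, 0, 0.522], [0, 0, 0.58]], delta_pos=[[0, 0, 0.5], [0, 0, 0.5], [0, 0, 0.5], [0, 0, 0.5], [0, 0, 0.5], [0, 0, 0.5], [0, 0, 0.5], [0, 0, 0.5], [0, 0, 0.5], [0, 0, 0.5]], grip=[1, 1, 1, 1, 1, 1, 1, 1, 1, 1])

```text
clock: 9.48
eef_pos: [0.461, -0.2192, 0.233]
tcp_rot: [0.041, 0.999, 0.003, -0.0]
wrist_force: [-0.4, 0.2, 0.7]
opening: 0.0925
gripper_force: 0.0
```

Emit:
send_rows(turn=[[-0.005, -0.05, 0], [-0.01, -0.1, 0], [-0.014, -0.15, 0], [-0.0185, -0.2047, 0], [-0.0185, -0.2047, 0], [-0.0185, -0.2047, 0]], delta_pos=[[0.2, 0, 0], [0.4, 0, 0], [0.6, -0.1, 0], [0.75, -0.1, 0], [0.75, -0.1, 0], [0.75, -0.1, 0]], grip=[1, 1, 1, 1, 1, 1])

```text
clock: 10.22
eef_pos: [0.521, -0.2278, 0.2345]
tcp_rot: [0.043, 0.948, -0.014, 0.315]
wrist_force: [0.3, -0.3, 0.7]
opening: 0.0929
gripper_force: 0.0
```

```bash
python3 - <<'E'
from h import *
from scipy.spatial.transform import Rotation as R
s=ctrl.sense();print(s["clock"],s["qpos"],s["eef_pos"],R.from_quat(s["tcp_rot"]).as_matrix())
m=ctrl.camera_model("wrist");np.savez("w4.npz",**m);a=ctrl.capture("wrist")[::,:,::-1]
cv2.imwrite("pics/w4.png",a)
E
```

```text
10.225 [-0.6036692  -0.46751149  2.05057647  0.35594846  1.01085785 -2.19012273] [ 0.52104846 -0.22775734  0.23450374] [[-7.97390531e-01  8.93175163e-02  5.96817159e-01]
 [ 7.19885045e-02  9.96002882e-01 -5.28764149e-02]
 [-5.99154400e-01  8.00822143e-04 -8.00633101e-01]]
```

View pics/w4.png

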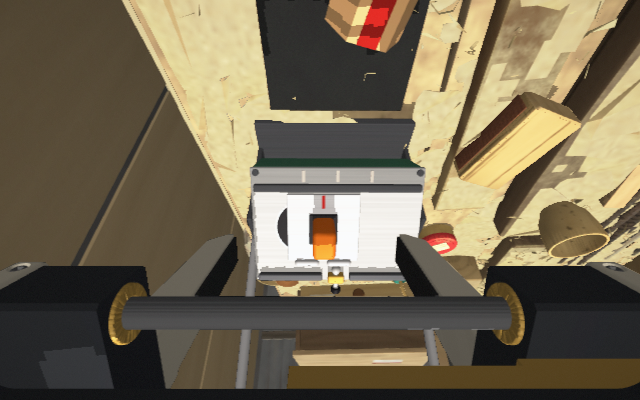

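The blank sits with red up (370,20). The handle is at columns 313–336, pointer at column 323, middle mark at column 338, so the plate needs about 15 mm to the left. I approach along the tool axis.

Emit:
send_rows(turn=[[0, 0, 0], [0, 0, 0], [0, 0, 0], [0, 0, 0]], delta_pos=[[0.45, -0.02, -0.18], [0.93, -0.025, -0.38], [0.93, -0.025, -0.38], [0.93, -0.025, -0.38]], grip=[1, 1, 1, 1])

```text
clock: 10.78
eef_pos: [0.5959, -0.2294, 0.2044]
tcp_rot: [0.042, 0.948, -0.014, 0.316]
wrist_force: [-0.1, 0.5, 0.5]
opening: 0.0932
gripper_force: 0.0
```

```bash
python3 - <<'E'
from h import *
s=ctrl.sense();print(s["clock"],s["qpos"],s["eef_pos"])
m=ctrl.camera_model("wrist");np.savez("w5.npz",**m);a=ctrl.capture("wrist")[:,:,::-1];b=ctrl.capture("scene")[115:265,290:410,::-1]
cv2.imwrite("pics/w5.png",np.hstack([cv2.resize(a[100:340,200:440],(480,480),interpolation=cv2.INTER_CUBIC),cv2.resize(b,(320,480))]))
# predicted gripping point and tip pixel
c,sn=np.cos(-.09),np.sin(-.09)
f=lambda x,y,z:np.array([.655+c*x-sn*y,-.2193+sn*x+c*y,z])
print(proj("",[f(-.018,-.0155,.151),f(-.0285,-.0155,.166)],m))
E
```

```text
10.775 [-0.51757096 -0.28469521  1.96760417  0.32823736  0.88631021 -2.13391079] [ 0.59590361 -0.22935421  0.20435923]
[[316.83771876 223.00871169]
 [316.91143842 233.21162418]]
```

View pics/w5.png

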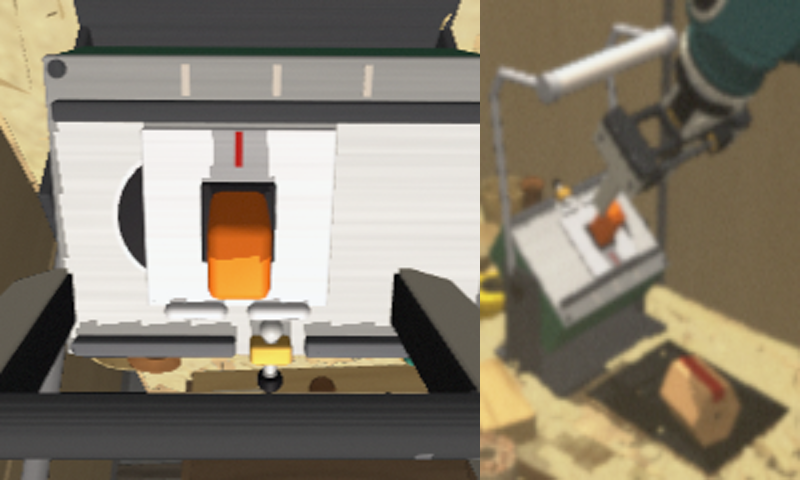

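Handle at crop column 239, pointer 238, middle mark 277: about 15 mm to go. The fingers are well placed, so I move in with 1.5 mm of correction.

Emit:
send_rows(turn=[[0, 0, 0], [0, 0, 0], [0, 0, 0], [0, 0, 0], [0, 0, 0]], delta_pos=[[0.15, -0.01, -0.2], [0.31, -0.01, -0.4], [0.47, -0.02, -0.6], [0.47, -0.02, -0.6], [0.47, -0.02, -0.6]], grip=[1, 1, 1, 1, 1])

```text
clock: 11.5
eef_pos: [0.6333, -0.2312, 0.1565]
tcp_rot: [0.042, 0.947, -0.015, 0.317]
wrist_force: [0.1, 0.1, -0.4]
opening: 0.0934
gripper_force: 0.0
```

Emit:
send_rows(turn=[[0, 0, 0], [0, 0, 0], [0, 0, 0], [0, 0, 0], [0, 0, 0], [0, 0, 0], [0, 0, 0], [0, 0, 0]], delta_pos=[[0, 0, 0], [0, 0, 0], [0, 0, 0], [0, 0, 0], [0, 0, 0], [0, 0, 0], [0, 0, 0], [0, 0, 0]], grip=[-0.3, -0.7, -0.7, -0.7, -0.7, -0.7, -0.7, -0.7], newtons=12)

```text
clock: 12.5
eef_pos: [0.6334, -0.2312, 0.1562]
tcp_rot: [0.042, 0.947, -0.015, 0.317]
wrist_force: [-1.0, -1.3, -0.2]
opening: 0.022
gripper_force: 12.0
```

```bash
python3 - <<'E'
from h import *
s=ctrl.sense();print(s["clock"],s["eef_pos"],s["wrist_force"],s["opening"],s["gripper_force"])
a=ctrl.capture("wrist")[:,:,::-1]
cv2.imwrite("pics/w6.png",cv2.resize(a[100:300,200:440],(720,600),interpolation=cv2.INTER_CUBIC))
E
```

```text
12.5 [ 0.63339358 -0.23122361  0.15623344] [-1.0465761  -1.32341675 -0.22925099] 0.021997320047461834 12.010064721107483
```

View pics/w6.png

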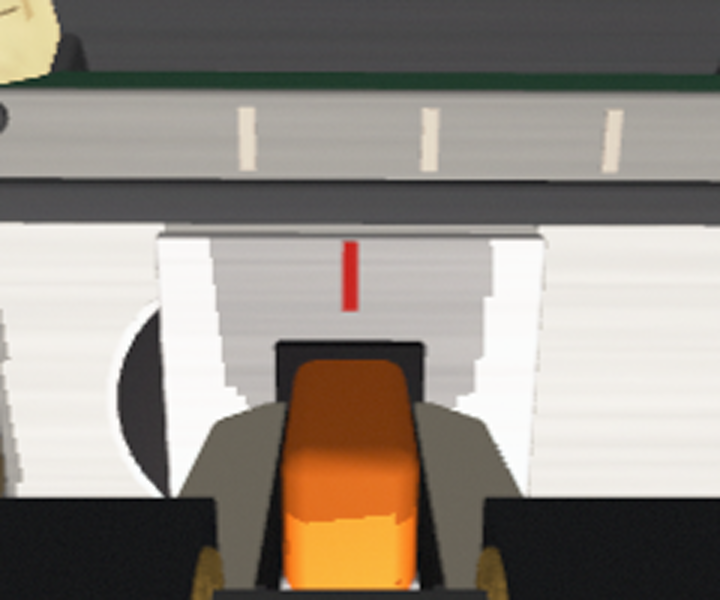

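The handle is gripped, with the pointer at column 350 and the middle mark at 430. Mark spacing is 183 px = 35 mm, so 15.3 mm to go. I slide most of the way slowly.

Emit:
send_rows(turn=[[0, 0, 0], [0, 0, 0], [0, 0, 0], [0, 0, 0], [0, 0, 0], [0, 0, 0]], delta_pos=[[0.003, 0.035, 0], [0.006, 0.07, 0], [0.009, 0.105, 0], [0.012, 0.14, 0], [0.015, 0.165, 0], [0.015, 0.165, 0]], grip=[-0.7, -0.7, -0.7, -0.7, -0.7, -0.7])

```text
clock: 13.3
eef_pos: [0.6347, -0.2176, 0.1563]
tcp_rot: [0.042, 0.947, -0.014, 0.317]
wrist_force: [1.8, 2.2, -1.3]
opening: 0.0221
gripper_force: 12.0
```

```bash
cat > gap.py <<'E'
from h import *
a=ctrl.capture("wrist")[:,:,::-1];s=ctrl.sense()
print(s["clock"],s["eef_pos"],s["wrist_force"],s["opening"])
r=a.astype(int)
R=(r[100:225,200:440,2]>130)&(r[100:225,200:440,1]<70)&(r[100:225,200:440,0]<70)
ys,xs=np.nonzero(R);print("red",len(xs),xs.mean()+200,ys.mean()+100)
g=r[136:156,200:480].mean(0);w=g[:,2]-g[:,0];print("marks",[(i+200,int(v)) for i,v in enumerate(w) if v>15])
E
python3 gap.py
```

```text
13.35 [ 0.63467621 -0.21758765  0.15627897] [ 2.82927982  3.1568823  -0.55128137] 0.022117873911512282
red 88 316.5 191.5
marks [(255, 18), (256, 26), (257, 27), (258, 26), (259, 26), (260, 28), (261, 17), (316, 18), (317, 26), (318, 26), (319, 26), (320, 26), (321, 26), (322, 15), (377, 20), (378, 27), (379, 27), (380, 27), (381, 27), (382, 25), (473, 31), (474, 50), (475, 63), (476, 64), (477, 60), (478, 55), (479, 51)]
```

Emit:
send_rows(turn=[[0, 0, 0], [0, 0, 0], [0, 0, 0]], delta_pos=[[0.001, 0.008, 0], [0.001, 0.016, 0], [0.001, 0.016, 0]], grip=[-0.7, -0.7, -0.7])

```text
clock: 13.72
eef_pos: [0.6347, -0.2168, 0.1562]
tcp_rot: [0.042, 0.947, -0.015, 0.317]
wrist_force: [5.8, -1.4, -2.8]
opening: 0.0218
gripper_force: 12.0
```

```bash
python3 gap.py
```

```text
13.775 [ 0.63471873 -0.21678126  0.15628   ] [ 5.17116709 -0.50724875 -2.06713254] 0.02190840924823851
red 88 316.5 191.5
marks [(254, 21), (255, 26), (256, 26), (257, 26), (258, 27), (259, 26), (315, 23), (316, 26), (317, 26), (318, 26), (319, 26), (320, 26), (376, 24), (377, 27), (378, 27), (379, 27), (380, 27), (381, 22), (471, 18), (472, 36), (473, 56), (474, 65), (475, 65), (476, 61), (477, 57), (478, 52), (479, 48)]
```

The pointer is within about 0.6 mm and the side force has reversed, so it is in the notch. I release and look.

Emit:
send_rows(turn=[[0, 0, 0], [0, 0, 0], [0, 0, 0], [0, 0, 0], [0, 0, 0]], delta_pos=[[0, 0, 0], [0, 0, 0], [0, 0, 0], [0, 0, 0], [0, 0, 0]], grip=[0, 0.5, 0.5, 0.5, 0.5])

```text
clock: 14.4
eef_pos: [0.6347, -0.2166, 0.1563]
tcp_rot: [0.042, 0.947, -0.014, 0.317]
wrist_force: [0.5, 1.1, -0.5]
opening: 0.0666
gripper_force: 0.0
```

```bash
python3 gap.py
```

```text
14.45 [ 0.63467922 -0.21666338  0.15626112] [0.44144629 0.60324287 0.31426866] 0.06854151290077486
red 74 316.2162162162162 190.74324324324323
marks [(254, 22), (255, 29), (256, 29), (257, 29), (258, 29), (259, 23), (315, 22), (316, 29), (317, 29), (318, 29), (319, 29), (320, 23), (376, 25), (377, 29), (378, 29), (379, 29), (380, 28), (381, 19), (471, 20), (472, 40), (473, 59), (474, 67), (475, 66), (476, 61), (477, 56), (478, 51), (479, 47)]
```

Allowing for the marks' slight tilt in the view, the pointer is aligned. I retreat along the tool axis and check.

Emit:
send_rows(turn=[[0, 0, 0], [0, 0, 0], [0, 0, 0], [0, 0, 0]], delta_pos=[[-0.2, 0.02, 0.27], [-0.5, 0.045, 0.67], [-0.74, 0.066, 0.99], [-0.74, 0.066, 0.99]], grip=[1, 1, 1, 1])

```text
clock: 14.95
eef_pos: [0.5754, -0.2118, 0.2381]
tcp_rot: [0.042, 0.947, -0.015, 0.319]
wrist_force: [0.2, -0.6, -0.4]
opening: 0.0927
gripper_force: 0.0
```

```bash
python3 - <<'E'
from h import *
s=ctrl.sense();print(s["clock"],s["eef_pos"])
a=ctrl.capture("wrist")[:,:,::-1]
cv2.imwrite("pics/w7.png",cv2.resize(a[0:300,200:500],(600,600),interpolation=cv2.INTER_CUBIC))
E
```

```text
14.95 [ 0.57540156 -0.21176096  0.2381378 ]
```

View pics/w7.png

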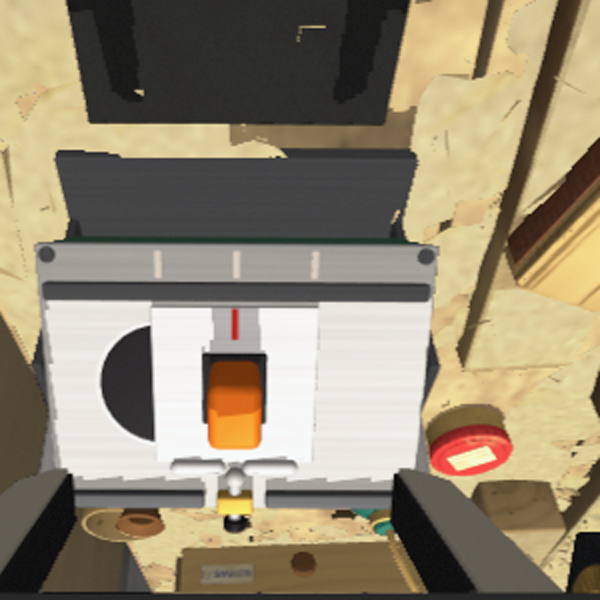

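The pointer (235) meets the middle mark (236) and the handle is free. The blank was red side up when last seen, and nothing has touched it since.

```bash
python3 -c "
from station import ctrl
print(ctrl.close_job())"
```

```text
the job is handed in; nothing more can be done
None
```

The job is handed in at about 15 s: the blank lies on the mat with its red-striped flat on top, and the shutter is in the middle stop with its pointer on the middle mark; no verdict was returned.

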